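# Find the high spot of a swollen rubber wheel with a plunger indicator

## Robot

A 6-joint arm with a two-finger parallel gripper is mounted at the origin on a cart in front of the work surface, level with it; the furniture and walls round the work are solid. World frame = base frame: x ahead of the robot, y to its left, z up, the work surface at z = 0. Lengths are in m, angles in rad, forces in N, time in s.
With the tool pointing down it reaches from about 0.325 to 0.75 m from the base axis. Payload 7.6 kg.
Tool frame: the origin (TCP) lies between the finger pads; the fingertips stand 25 mm ahead of it and the grasp point (between the pads) lies 6 mm ahead of it; z points along the fingers, y is the direction in which the jaws open and shut (so a half turn about z gives the same grasp; the last joint's range is limited). The gripper opens to 85 mm and grips with 20 to 120 N. Pads are 22 mm wide; open, the fingers measure 114 mm over their backs; the gripper's body (76 mm by 85 mm) begins 54 mm behind the grasp point. The pads swing forward as they close: fully open they stand 13 mm farther back than shut.
Start: joints at [-1.251, 0.052, 1.401, -0, 1.689, -0.07], TCP at [0.2, -0.486, 0.256] pointing down, gripper open.
Joint ranges: [-2.9, 2.9], [-0.91, 2.17], [0.12, 2.37], [-1.06, 4.2], [0.26, 2.73], [-2.93, 2.93]. Speed limits (rad/s): [2.57, 2.57, 3.01, 3.14, 3.14, 3.14].

## Interface

Orientations are given as [roll, pitch, yaw] about the fixed x, y, z axes, in that order (R = Rz(yaw) Ry(pitch) Rx(roll)).
In Python, from workcell import arm gives the robot as it stands.
- The arm moves only by the shell command python3 -m jog 'ROWS' [OPENING] [FORCE]. ROWS is JSON, a list of rows, each an object with "delta_pos": the shift along the tool's x, y, z in cm, a list of three; "rot": the turn, a rotation vector about the tool's x, y, z in rad, a list of three. A call has 1 to 10 rows; each row is the pose to reach, as a shift and turn from the pose commanded when the call began, along the tool's axes at that moment; what a row does not reach only later rows make up. A row lasts 1/10 s, in which the tool goes at most 50 mm and 8.59 degrees, less where a joint would pass 70% of its speed; a pose out of reach is approached as far as the arm can. A call with a gripper value outside its range is refused whole. OPENING is the closure, from 0 (fully open) to 1 (shut), set as the call begins (- or left out, the last holds). The fingers move at their own pace and stop on an object; FORCE is the grip in N (left out, the last holds). Time passes only in rows, so rows that repeat a pose let the fingers close. It gives the time, the measured TCP pose, the force and the opening at its end, in the units of the state.
- arm.read_state(): the state, without advancing time (a new reading comes with each control period).
- arm.grab_frame(name): name is "scene" or "top"; returns the picture (420x560x3 uint8, blue, green, red); there is no depth.
- arm.camera_info(name): a dict with "fovy" (degrees; the focal length in pixels is half the picture's height over the tangent of half this angle, whatever the lens; pixels are square), "cx", "cy" (the principal point, pixels), "distortion" ([k1, k2, p1, p2, k3] as OpenCV has them; the pictures are not rectified), "R" (3x3) and "t" (3): a world point X has camera coordinates R X + t. Camera axes: x right, y down, z forward; pixel columns grow to the right and rows downward; lengths in m; the calibration is good to about 2 mm. A picture is of the moment at which its call begins. camera_info takes no time and is no camera call.
- arm.sign_off(): hands the job in, once; it reports no verdict.
The state is a dict: "t": time; "joint_pos": joint angles; "dq": joint speeds; "effort": joint torques, N m; "position": TCP position; "tcp_rot": TCP orientation; "contact_force": force on the tool from outside, world axes, zero at the start; "torque": the same for the moment, N m; "gripper_width": opening from 0.0 (shut) to 1.0 (fully open).
Only numpy, scipy, OpenCV 4.12 (cv2) and the standard library are available. Lean on these libraries where they do the work, as an engineer would, in place of code of your own. Each camera call takes 0.05 s, during which the arm holds its last target.

## Task

Solvent has swollen the rubber tyre of this feed wheel in a few places, and its highest lump has to be dressed. Slide the indicator by its black knob up to the tyre until the needle stands in the green arc, then crank the wheel round, gently, watching the needle, and leave it standing with its highest lump right at the plunger, where the needle reads most. The stand is not screwed down: do not drag it about, never drive the needle into the red, and leave the other things on the bench alone.

Things in the scene. Friction and masses are not known exactly. Their poses are not given: they have to be found in the camera images.
- stand: Green checking stand, base plate 110 x 350 x 16 mm, about 5 kg, standing loose on the bench (slides if pushed with more than some 20 N). Origin: on its underside at bench height, 160 mm from the wheel end; z up, y along its length. All parts stand over the line x = 0: the vertical spindle with the wheel at y = +100 mm, the indicator on a rail on the -y side.
- wheel_centre (a point): Point of the stand on the spindle axis, 62 mm over the bench. The black rubber tyre round it is 120 mm across, z 44 to 80 mm, clamped at an angle not given. A few smooth lumps, each over 25 to 45 degrees of rim and hard to see: the highest swells 4 mm, the next 2.2 mm at most. At the start the highest is at least 35 degrees from the plunger; a lesser one may be at it.
- crank: Spindle with the grey crank arm on top (z 87 to 98 mm), clamped to the wheel at any angle; turns with the wheel. Origin: on the spindle axis at bench height; z up; +y points along the arm to the handle. Turns any number of turns either way against a steady friction of 0.12 Nm (2.5 N at the handle) and stays where it is left.
- crank_handle (a point): Centre, half-way up, of the black upright crank handle, 22 mm thick, z 100 to 147 mm, 52 mm from the spindle axis. It revolves freely on its pin, so it can be held without turning the gripper. Beneath it is the crank arm (top at 98 mm); the dial and plunger are lower than 77 mm.
- carriage_knob (a point): Centre, half-way up, of the black upright knob of the indicator carriage: 25 mm thick (22 mm at the waist), z 80 to 118 mm on a thin post; the dial in front of it is lower than 77 mm. Slides along the stand's y, +y towards the wheel, 30 mm in all, against 5 N of friction plus the plunger's spring, and stays where left. At the start the plunger is 1 to 12 mm clear of the tyre.
- needle (a joint): Red needle of the indicator's white dial (74 mm, faces up, z 75 mm). 0 rad: at rest, plunger not touching, needle along the stand's +x. It turns clockwise seen from above by 0.5 rad per millimetre that the plunger is pressed in. Green arc: 1.25 to 2.75 rad. Red arc: 5.2 to 5.5 rad, the end of the plunger's 11 mm travel.
- plunger_tip (a point): Foremost point of the plunger's 8 mm steel ball tip, 62 mm over the bench, pointing along the stand's +y at the spindle axis. Sprung outwards: 1 N at rest and 0.25 N more per millimetre pressed in.
- sanding_block: brown sanding block, 72 x 42 x 30 mm; stands by, not to be disturbed. Origin: centre of its underside.
- marker: red and white marker pen, 135 mm; stands by, not to be disturbed. Origin: centre of its underside.
- tape: roll of masking tape, 96 mm across; stands by, not to be disturbed. Origin: centre of its underside.
- paint_tube: white and blue paint tube, 128 mm; stands by, not to be disturbed. Origin: centre of its underside.

How it is judged:
On the way, in this order (a step that is already met when the one before it is completed fails the run):
1. the indicator is slid in until its needle stands in the green arc (value of joint needle between 1.25 and 2.75 rad), for 0.5 s.
2. the wheel's highest lump is at the plunger (y of plunger_tip in the frame of stand below 0.0369 m and value of joint needle above 0.5 rad), for 0.2 s.
At the end, for the whole second after the job is handed in: The wheel stands still with its highest lump at the plunger: the plunger, pressed in by at least 1 mm (needle above 0.5 rad), touches the tyre where it is at least 63.1 mm from the spindle axis (the highest lump's crest is 64 mm, so within about 10 degrees of the crest) (all of step 2 and angular speed of crank below 0.05 rad/s).
It fails at once if the needle is driven into the red arc (value of joint needle above 5.2 rad).
It fails at once if the stand is dragged by more than 8 mm (distance of any of stand, wheel_centre from where it was at the start of the episode above 0.008 m).
It fails at once if a thing standing by is moved by more than 20 mm (distance of any of sanding_block, marker, tape, paint_tube from where it was at the start of the episode above 0.02 m).
It also fails if it takes over 72 s, if anything falls off the work surface, if the arm or the gripper's body presses on something with over 40 N, if the wrist force passes 120 N, or if a joint passes its speed limit or range.

## Working session

There is one attempt and no reset: what is moved stays moved. The work goes in short steps, Python scripts to look and compute and a shell command to move; the robot and the scene stay as the last step left them, time stands still between calls to the robot, and variables do not carry over. Pictures are saved under pics/ and viewed, and the job is handed in when it is done.

```bash
ls; mkdir -p pics
python3 - <<'E'
from workcell import arm
import cv2,json
for n in("scene","top"):
    cv2.imwrite(f"pics/{n}0.png",arm.grab_frame(n)); print(n,arm.camera_info(n))
print(arm.read_state())
E
```

```text
pics
scene {'fovy': 55.1168123534046, 'cx': 276.42977322906614, 'cy': 211.28077459285296, 'distortion': array([-0.05571728,  0.        ,  0.        ,  0.        ,  0.        ]), 'R': array([[-0.87576995, -0.4827227 ,  0.00240567],
       [-0.34668738,  0.62548722, -0.6989804 ],
       [ 0.33590899, -0.61298005, -0.71513678]]), 't': array([0.46706726, 0.38312405, 0.70382049])}
top {'fovy': 46.97780513420856, 'cx': 285.04339337928155, 'cy': 212.40943104213397, 'distortion': array([-0.13529618,  0.        ,  0.        ,  0.        ,  0.        ]), 'R': array([[-0.00918033, -0.99992679, -0.00788323],
       [-0.99369443,  0.01000353, -0.11167501],
       [ 0.11174569,  0.00680831, -0.99371351]]), 't': array([-0.16595871,  0.61482439,  1.01920714])}
{'t': 0.1, 'joint_pos': array([-1.25126676e+00,  5.27737696e-02,  1.40158930e+00,  5.55744183e-06,
        1.68857483e+00, -7.02509866e-02]), 'dq': array([ 0.00116115, -0.00147541, -0.00234173, -0.00209853, -0.00055679,
       -0.00041916]), 'effort': array([ 2.75701286e-04, -3.82583213e+01, -3.60986638e+01, -1.06338875e-04,
        4.79358510e-03, -1.61801631e-05]), 'position': array([ 0.19947045, -0.48539578,  0.25557373]), 'tcp_rot': array([-3.14025111e+00, -9.99335158e-05,  3.89781132e-01]), 'contact_force': array([-0.16532324, -0.31638782, -0.578509  ]), 'torque': array([0.04257711, 0.01096364, 0.00305898]), 'gripper_width': 1.0012566236874794}
```

View pics/scene0.png

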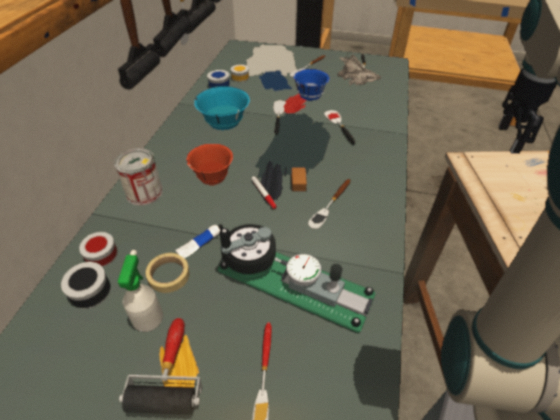

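View pics/top0.png

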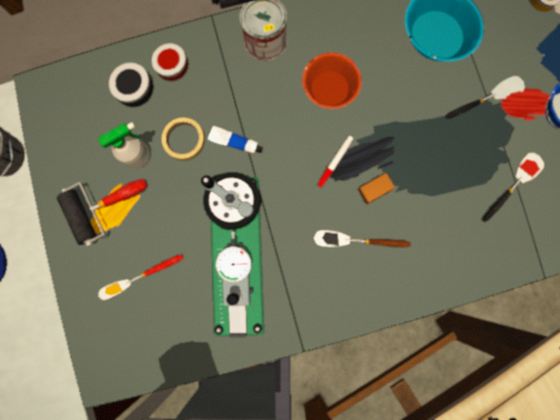

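The top view shows the stand at columns 210–265 and rows 175–335. The wheel hub is near (231,199), the handle near (208,182), the dial near (234,264) and the knob near (233,298). I'll enlarge it and mask.

```bash
cat > h.py <<'E'
from workcell import arm
import cv2,numpy as np
def cam(n):
    c=arm.camera_info(n); f=210/np.tan(np.radians(c["fovy"]/2))
    K=np.array([[f,0,c["cx"]],[0,f,c["cy"]],[0,0,1]]); return K,np.array(c["distortion"]),np.array(c["R"]),np.array(c["t"])
def ray(n,uv):
    K,d,R,t=cam(n); p=cv2.undistortPoints(np.array([[uv]],float),K,d)[0,0]
    return -R.T@t, R.T@np.array([p[0],p[1],1])
def onz(n,uv,z):
    o,d=ray(n,uv); return o+d*(z-o[2])/d[2]
def proj(n,X):
    K,d,R,t=cam(n); return cv2.projectPoints(np.array(X,float).reshape(-1,1,3),cv2.Rodrigues(R)[0],t,K,d)[0].reshape(-1,2)
def crop(n,x0,y0,w,h,s,out,img=None):
    im=arm.grab_frame(n) if img is None else img
    cv2.imwrite(out,cv2.resize(im[y0:y0+h,x0:x0+w],None,fx=s,fy=s,interpolation=cv2.INTER_CUBIC)); return im
E
python3 - <<'E'
from h import *
im=cv2.imread("pics/top0.png"); crop("top",190,165,100,180,3.3,"pics/topz.png",im)
im2=cv2.imread("pics/scene0.png"); crop("scene",205,210,185,125,4,"pics/scz.png",im2)
hsv=cv2.cvtColor(im,cv2.COLOR_BGR2HSV)
m=cv2.inRange(hsv,(60,120,40),(90,255,255)); m[:,:195]=0;m[:,290:]=0;m[:160]=0;m[345:]=0
ys,xs=np.nonzero(m); r=cv2.minAreaRect(np.c_[xs,ys].astype(np.float32)); print(r)
for p in cv2.boxPoints(r): print(p,onz("top",p,.016))
E
```

```text
((236.17108154296875, 256.14630126953125), (155.14089965820312, 48.311153411865234), 88.26429748535156)
[209.67705 179.34311] [ 0.69160184 -0.00323278  0.016     ]
[257.96603 177.87979] [ 0.69355507 -0.11187194  0.016     ]
[262.6651 332.9495] [ 0.35184655 -0.12064573  0.016     ]
[214.37613 334.4128 ] [ 0.34881685 -0.01505851  0.016     ]
```

View pics/topz.png

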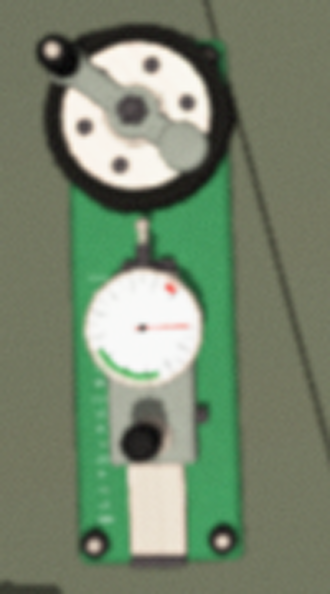

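View pics/scz.png

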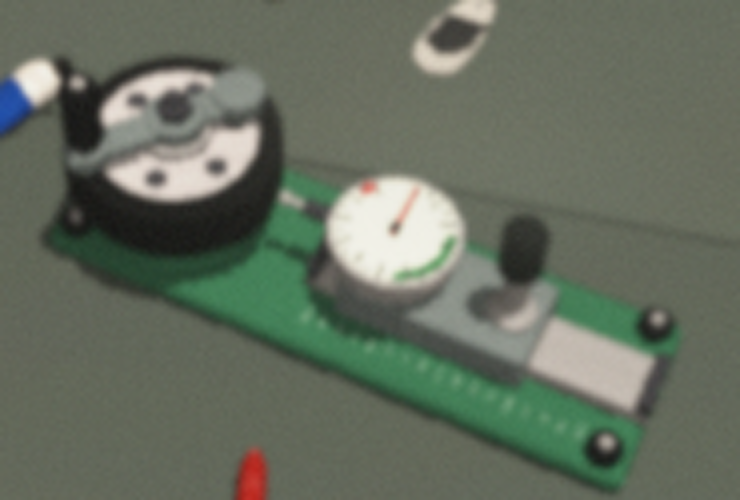

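The stand's +y runs roughly along world +x. The needle rests at stand +x, at crop (188,327). Next I'll measure the hub, handle, knob and dial in both views.

```bash
cat >> h.py <<'E'
def tri(a,b):
    o1,d1=ray("top",a);o2,d2=ray("scene",b)
    s=np.linalg.lstsq(np.c_[d1,-d2],o2-o1,rcond=None)[0]
    p=o1+s[0]*d1;q=o2+s[1]*d2; return (p+q)/2,np.linalg.norm(p-q)
E
python3 - <<'E'
from h import *
im=cv2.imread("pics/top0.png").astype(int)
T=lambda u,v:((u+.5)/3.3-.5+190,(v+.5)/3.3-.5+165)
S=lambda u,v:((u+.5)/4-.5+205,(v+.5)/4-.5+210)
# knob top z .118
for nm,t,s,z in [("knobtop",T(142,441),S(524,228),.118),("handletop",T(58,52),S(77,84),.147),("hub",T(134,108),S(174,105),.1),("dial",T(142,327),S(396,228),.076)]:
    print(nm,onz("top",t,z).round(4),onz("scene",s,z).round(4),tri(t,s))
for t in [T(95,544),T(222,541)]: print("foot",onz("top",t,.025).round(4))
# white wheel disc centre
g=im.min(axis=2); m=((g>150)*255).astype(np.uint8)
n,l,st,c=cv2.connectedComponentsWithStats(m)
for i in range(1,n):
    if 195<c[i][0]<290 and 165<c[i][1]<340 and st[i][4]>30: print(st[i],c[i])
E
```

```text
knobtop [ 0.4339 -0.0673  0.118 ] [ 0.4333 -0.0634  0.118 ] (array([ 0.43385563, -0.06672877,  0.11356429]), np.float64(0.0005591681146306258))
handletop [ 0.6654 -0.02    0.147 ] [ 0.6662 -0.015   0.147 ] (array([ 0.66751518, -0.01862934,  0.14228844]), np.float64(0.0027150086374056197))
hub [ 0.638  -0.0601  0.1   ] [ 0.6381 -0.0607  0.1   ] (array([ 0.63779193, -0.06018415,  0.10070091]), np.float64(0.00012641980571851422))
dial [ 0.5024 -0.0625  0.076 ] [ 0.5013 -0.0614  0.076 ] (array([ 0.50206906, -0.06245686,  0.07432211]), np.float64(0.0006794400770544325))
foot [ 0.3607 -0.0253  0.025 ]
foot [ 0.3625 -0.1088  0.025 ]
[ 209  178   44   44 1256] [230.95859873 199.85270701]
[ 216  247   35   86 1691] [234.95683028 282.83086931]
```

Triangulation agrees with the given sizes: dial height 0.074 against 0.075, and hub to dial 136 mm. The stand's yaw is about 1.5°. I'm moving over the knob at (0.434, -0.066) with the jaws along the rail, because misalignment in that direction only slides the carriage.

```bash
python3 -m jog '[{"delta_pos":[3.8,-3,0],"rot":[0,0,-0.12]},{"delta_pos":[7.5,-6,0],"rot":[0,0,-0.24]},{"delta_pos":[11.3,-9,0],"rot":[0,0,-0.36]},{"delta_pos":[15.1,-12,0],"rot":[0,0,-0.48]},{"delta_pos":[18.8,-14.9,0],"rot":[0,0,-0.6]},{"delta_pos":[22.6,-17.9,0],"rot":[0,0,-0.72]},{"delta_pos":[26.3,-20.9,0],"rot":[0,0,-0.84]},{"delta_pos":[30.1,-23.9,0],"rot":[0,0,-0.97]},{"delta_pos":[34,-27,0],"rot":[0,0,-1.09]},{"delta_pos":[37.63,-29.88,0],"rot":[0,0,-1.207]}]' 0.35 20
python3 -m jog '[{"delta_pos":[0,0,0],"rot":[0,0,0]},{"delta_pos":[0,0,0],"rot":[0,0,0]}]'
python3 - <<'E'
from h import *
s=arm.read_state();print(s["t"],s["position"],s["tcp_rot"],s["contact_force"])
a=arm.grab_frame("scene");b=arm.grab_frame("top");cv2.imwrite("pics/a1.png",np.vstack([a[180:380,150:450],b[150:350,130:430]]))
E
```

```text
t: 1.1
position: [0.4345, -0.0641, 0.2561]
tcp_rot: [3.142, 0.0, 1.602]
contact_force: [0.3, 0.2, 0.6]
gripper_width: 0.654
t: 1.3
position: [0.4341, -0.0655, 0.2558]
tcp_rot: [-3.14, 0.0, 1.599]
contact_force: [0.7, -0.6, -0.4]
gripper_width: 0.649
1.3 [ 0.43406493 -0.0654584   0.25580447] [-3.14038049e+00  9.36042486e-05  1.59858657e+00] [ 0.68996839 -0.6225506  -0.41505486]
```

View pics/a1.png

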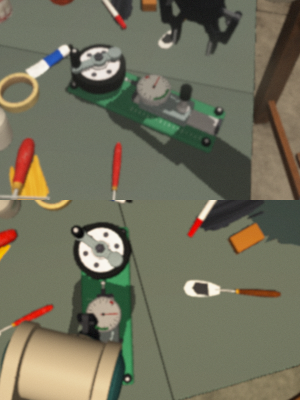

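The dial and knob are clear in the scene view; the dial is at about (152,92) in the upper crop, in shadow. Now I'll descend over the knob and grip.

```bash
python3 -m jog '[{"delta_pos":[0,0,3],"rot":[0,0,0]},{"delta_pos":[0,0,6],"rot":[0,0,0]},{"delta_pos":[0,0,9],"rot":[0,0,0]},{"delta_pos":[0,0,11],"rot":[0,0,0]},{"delta_pos":[0,0,13],"rot":[0,0,0]},{"delta_pos":[0,0,14.6],"rot":[0,0,0]},{"delta_pos":[0,0,14.6],"rot":[0,0,0]}]' 0.35 20
python3 - <<'E'
from h import *
crop("scene",205,210,185,125,4,"pics/a2.png")
E
python3 -m jog '[{"delta_pos":[0,0,0],"rot":[0,0,0]},{"delta_pos":[0,0,0],"rot":[0,0,0]},{"delta_pos":[0,0,0],"rot":[0,0,0]},{"delta_pos":[0,0,0],"rot":[0,0,0]},{"delta_pos":[0,0,0],"rot":[0,0,0]}]' 1 20
python3 - <<'E'
from h import *
crop("scene",205,210,185,125,4,"pics/a3.png")
E
```

```text
t: 2.1
position: [0.4323, -0.0673, 0.1081]
tcp_rot: [-3.137, -0.001, 1.594]
contact_force: [-0.4, -0.1, -0.2]
gripper_width: 0.65
t: 2.65
position: [0.4342, -0.0668, 0.1116]
tcp_rot: [3.141, 0.001, 1.597]
contact_force: [-5.0, -1.1, 7.1]
gripper_width: 0.265
```

View pics/a2.png

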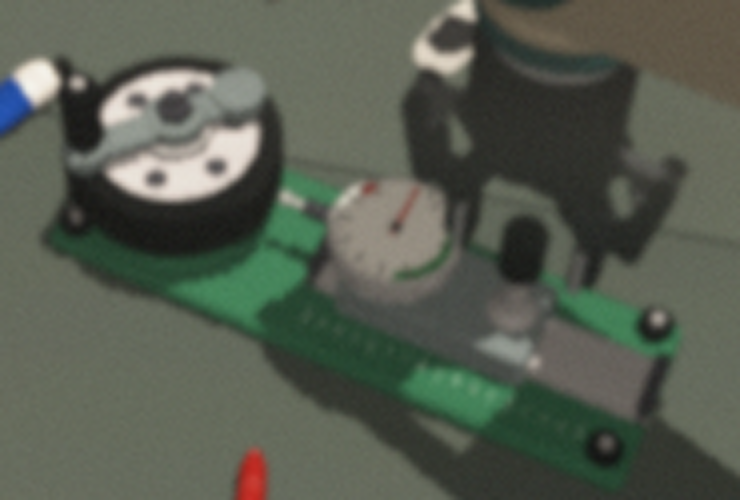

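View pics/a3.png

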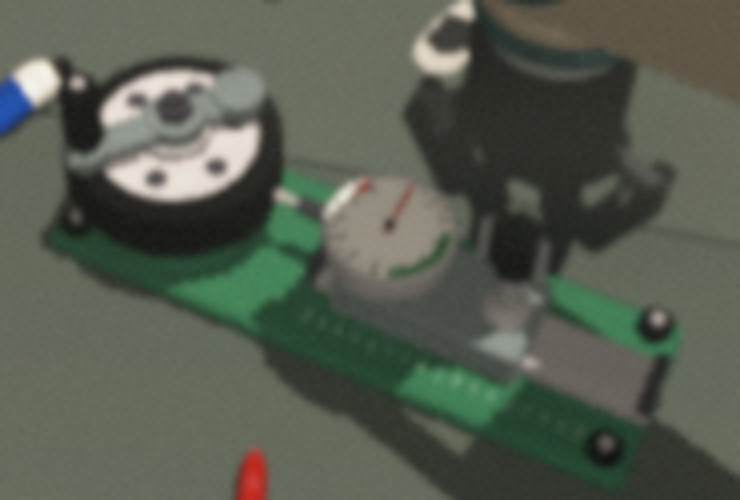

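The knob is gripped (opening 0.265) and the carriage slid about 3 mm with it. The dial centre is now near crop (388,224) and the needle is still at rest. I'll build a dial reader that rectifies the dial plane into stand axes.

```bash
cat >> h.py <<'E'
YAW=0.026
ys=np.array([np.cos(YAW),np.sin(YAW),0]); xs=np.array([np.sin(YAW),-np.cos(YAW),0])
def dial(c,out=None,im=None,n="scene"):
    """rectified dial, stand x right, stand y up; c=(x,y) world dial centre"""
    if im is None: im=arm.grab_frame(n)
    N=320; g=(np.arange(N)-N/2+.5)/N*.084
    X,Y=np.meshgrid(g,-g); P=np.array([c[0],c[1],.0755])+X[...,None]*xs+Y[...,None]*ys
    p=proj(n,P.reshape(-1,3)).reshape(N,N,2).astype(np.float32)
    r=cv2.remap(im,p,None,cv2.INTER_CUBIC)
    b,gr,rd=[r[...,i].astype(float) for i in range(3)]
    red=(rd-np.maximum(gr,b))/(rd+20)
    rad=np.hypot(X,Y); q=np.mod(-np.arctan2(Y,X),2*np.pi)  # clockwise
    qs=np.arange(0,2*np.pi,.02); sc=[]
    for a in qs:
        t=np.linspace(.006,.022,30)
        u=((t*np.cos(a)/.084+.5)*N-.5).astype(np.float32);v=((t*np.sin(a)/.084+.5)*N-.5).astype(np.float32)
        sc.append(cv2.remap(red.astype(np.float32),u.reshape(1,-1),v.reshape(1,-1),cv2.INTER_LINEAR).mean())
    sc=np.array(sc); i=sc.argmax(); d=np.angle(np.exp(1j*(qs-qs[i]))); w=np.clip(sc-.4*sc[i],0,None)*(abs(d)<.4)
    val=qs[i]+(w*d).sum()/w.sum()
    if out: cv2.imwrite(out,r)
    return val%(2*np.pi),sc[i],np.median(sc)
E
python3 - <<'E'
from h import *
im=cv2.imread("pics/scene0.png"); print(dial((.5015,-.062),"pics/d0.png",im))
S=lambda u,v:((u+.5)/4-.5+205,(v+.5)/4-.5+210)
print(onz("scene",S(396,228),.0755),onz("scene",S(388,224),.0755))
c=onz("scene",S(388,224),.0755)[:2]
print(dial(c,"pics/d1.png"))
a=np.hstack([cv2.imread("pics/d0.png"),cv2.imread("pics/d1.png")]);cv2.imwrite("pics/d01.png",a)
E
```

```text
(np.float64(6.23422466907888), np.float32(0.16944422), np.float32(0.0032964943))
[ 0.50141133 -0.06174393  0.0755    ] [ 0.50631702 -0.06204788  0.0755    ]
(np.float64(0.047209042666735215), np.float32(0.20800343), np.float32(0.0441935))
```

View pics/d01.png

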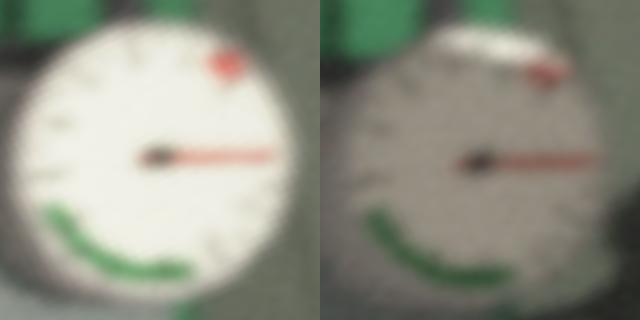

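The reader works: needle about 0 and the arcs where they should be. Now I'll slide the knob toward the wheel in small steps.

```bash
cat > rd.py <<'E'
from h import *
import sys
s=arm.read_state(); c=(s["position"][0]+.0718,-.062)
print("needle",dial(c,sys.argv[1]),s["contact_force"].round(1),s["position"].round(4))
E
python3 -m jog '[{"delta_pos":[0,0.1,0],"rot":[0,0,0]},{"delta_pos":[0,0.2,0],"rot":[0,0,0]},{"delta_pos":[0,0.3,0],"rot":[0,0,0]},{"delta_pos":[0,0.3,0],"rot":[0,0,0]}]'; python3 rd.py pics/e1.png
```

```text
t: 3.15
position: [0.4371, -0.0667, 0.1115]
tcp_rot: [3.141, 0.001, 1.597]
contact_force: [-5.1, -1.8, 6.9]
gripper_width: 0.266
needle (np.float64(0.7619432221222574), np.float32(0.19917488), np.float32(0.04357194)) [-5.1 -1.8  6.9] [ 0.4371 -0.0667  0.1115]
```

```bash
python3 -m jog '[{"delta_pos":[0,0.1,0],"rot":[0,0,0]},{"delta_pos":[0,0.2,0],"rot":[0,0,0]},{"delta_pos":[0,0.3,0],"rot":[0,0,0]},{"delta_pos":[0,0.3,0],"rot":[0,0,0]}]'; python3 rd.py pics/e2.png; python3 -c "
import cv2,numpy as np
cv2.imwrite('pics/e12.png',np.hstack([cv2.imread('pics/e1.png'),cv2.imread('pics/e2.png')]))"
```

```text
t: 3.6
position: [0.4401, -0.0666, 0.1115]
tcp_rot: [3.142, 0.001, 1.597]
contact_force: [-5.5, -1.5, 7.2]
gripper_width: 0.268
needle (np.float64(2.10582186084035), np.float32(0.2193788), np.float32(0.04414644)) [-5.5 -1.5  7.2] [ 0.4401 -0.0666  0.1115]
```

View pics/e12.png

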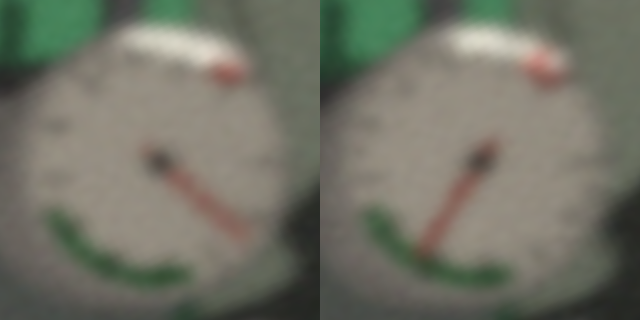

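The needle stands at 2.1 rad, mid green. I'll hold 0.7 s, release, rise, and re-read the needle and the handle position.

```bash
python3 -m jog '[{"delta_pos":[0,0,0],"rot":[0,0,0]},{"delta_pos":[0,0,0],"rot":[0,0,0]},{"delta_pos":[0,0,0],"rot":[0,0,0]},{"delta_pos":[0,0,0],"rot":[0,0,0]},{"delta_pos":[0,0,0],"rot":[0,0,0]},{"delta_pos":[0,0,0],"rot":[0,0,0]},{"delta_pos":[0,0,0],"rot":[0,0,0]}]'
python3 -m jog '[{"delta_pos":[0,0,0],"rot":[0,0,0]},{"delta_pos":[0,0,0],"rot":[0,0,0]},{"delta_pos":[0,0,0],"rot":[0,0,0]},{"delta_pos":[0,0,-2],"rot":[0,0,0]},{"delta_pos":[0,0,-5],"rot":[0,0,0]},{"delta_pos":[0,0,-8],"rot":[0,0,0]},{"delta_pos":[0,0,-10],"rot":[0,0,0]},{"delta_pos":[0,0,-10],"rot":[0,0,0]}]' 0.35 20
python3 - <<'E'
from h import *
im=arm.grab_frame("scene"); print(dial((.5119,-.062),"pics/f0.png",im)); crop("scene",205,210,185,125,4,"pics/f1.png",im)
im=arm.grab_frame("top"); crop("top",190,165,100,100,6,"pics/f2.png",im)
E
```

```text
t: 4.35
position: [0.44, -0.0666, 0.1115]
tcp_rot: [3.141, 0.001, 1.597]
contact_force: [-6.0, -2.2, 6.8]
gripper_width: 0.263
t: 5.15
position: [0.4414, -0.0663, 0.2135]
tcp_rot: [3.136, 0.002, 1.597]
contact_force: [1.2, -0.6, -0.6]
gripper_width: 0.648
(np.float64(2.1165107183544625), np.float32(0.21462461), np.float32(0.04285157))
```

View pics/f1.png

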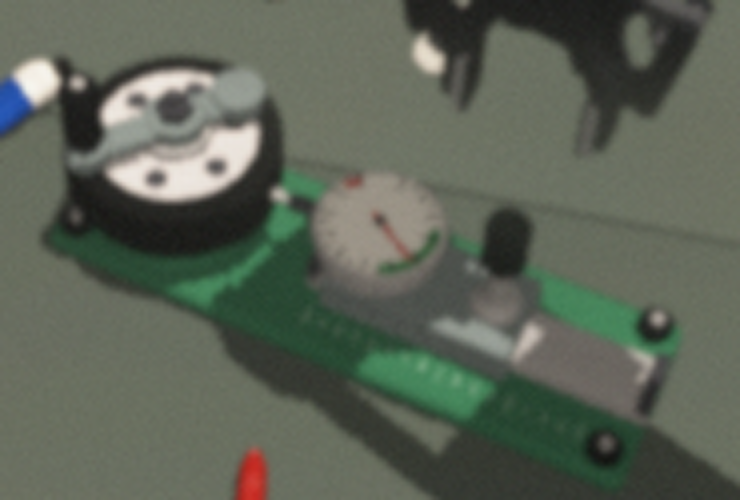

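View pics/f2.png

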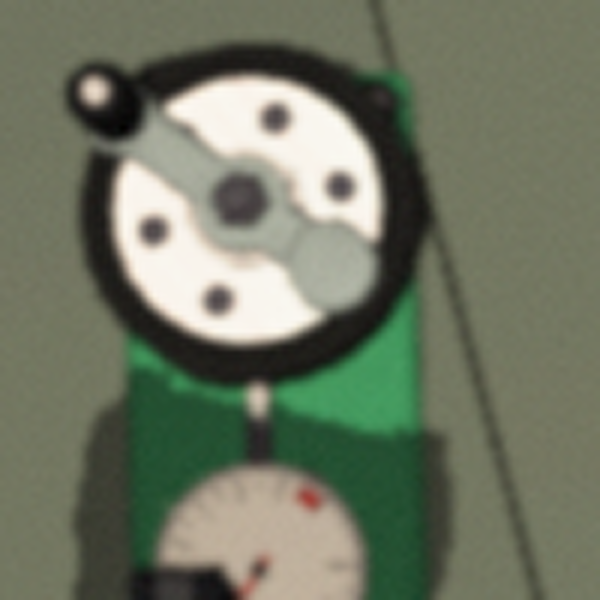

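The needle holds at 2.12 after release and the stand is unmoved. In the crop the hub is at (240,198), the counterweight at (335,265) and the handle's top cap at (95,90). Next I'll locate the handle.

Run:
```python
from h import *
T=lambda u,v:((u+.5)/6-.5+190,(v+.5)/6-.5+165)
S=lambda u,v:((u+.5)/4-.5+205,(v+.5)/4-.5+210)
hub=onz("top",T(240,198),.102);cw=onz("top",T(335,265),.098);print(hub,cw)
d=hub-cw;a=np.arctan2(d[1],d[0]);print("arm ang",np.degrees(a))
for u,v in((95,90),(100,95),(103,99)):
    p=onz("top",T(u,v),.147);e=p-hub;print(p,np.hypot(*e[:2]),np.degrees(np.arctan2(e[1],e[0])))
# wheel disc centre from white z~.08
im=arm.grab_frame("top"); m=((im.min(axis=2)>150)*255).astype(np.uint8);m[235:]=0;m[:,:200]=0;m[:,265:]=0;m[:172]=0
y,x=np.nonzero(m);c,r=cv2.minEnclosingCircle(np.c_[x,y].astype(np.float32));print(c,r,onz("top",c,.08))
h=onz("top",T(240,198),.102)
for ang in (50,54,58):
    q=np.array([hub[0]+.052*np.cos(np.radians(ang)),hub[1]+.052*np.sin(np.radians(ang))])
    P=[[*q,.147],[*q,.1]]; a=proj("top",P);b=proj("scene",P)
    print(ang,((a-[190,165]+.5)*6-.5).round(),((b-[205,210]+.5)*4-.5).round())
```

```text
[ 0.63725424 -0.05892999  0.102     ] [ 0.61434544 -0.09113015  0.098     ]
arm ang 54.57006271425037
[ 0.66710024 -0.01642078  0.147     ] 0.05194051526149192 54.927042088816606
[ 0.66541136 -0.01809648  0.147     ] 0.04960039575229892 55.41142958291505
[ 0.66406559 -0.01910522  0.147     ] 0.04800896926732716 56.05025674411917
(223.08139038085938, 202.88372802734375) 30.759424209594727 [ 0.62938361 -0.04259668  0.08      ]
50 [[103.  79.]
 [126. 104.]] [[ 74.  76.]
 [ 82. 134.]]
54 [[ 96.  88.]
 [120. 112.]] [[ 76.  81.]
 [ 84. 139.]]
58 [[ 90.  97.]
 [114. 121.]] [[ 79.  85.]
 [ 87. 143.]]
```

The estimates agree: handle at (0.6675, -0.017), 52 mm from the hub, at an angle of 54.8°. I'm moving over it with the jaws tangential.

```bash
python3 -m jog '[{"delta_pos":[0.5,2.6,0],"rot":[0,0,0.07]},{"delta_pos":[1,5.2,0],"rot":[0,0,0.14]},{"delta_pos":[1.5,7.8,0],"rot":[0,0,0.21]},{"delta_pos":[2,10.4,0],"rot":[0,0,0.29]},{"delta_pos":[2.5,13,0],"rot":[0,0,0.36]},{"delta_pos":[3,15.6,0],"rot":[0,0,0.43]},{"delta_pos":[3.5,18.2,0],"rot":[0,0,0.5]},{"delta_pos":[4,20.8,0],"rot":[0,0,0.58]},{"delta_pos":[4.36,22.88,0],"rot":[0,0,0.641]},{"delta_pos":[4.36,22.88,0],"rot":[0,0,0.641]}]' 0.35 20
python3 - <<'E'
from h import *
im=arm.grab_frame("scene");print(dial((.5119,-.062),"pics/g0.png",im)); crop("scene",150,130,240,180,3.3,"pics/g1.png",im)
s=arm.read_state();print(s["position"],s["tcp_rot"])
E
```

```text
t: 6.3
position: [0.6683, -0.0159, 0.2067]
tcp_rot: [-3.138, 0.002, 0.956]
contact_force: [0.3, 0.9, -0.5]
gripper_width: 0.654
(np.float64(2.1179124012952677), np.float32(0.17101783), np.float32(0.0035244443))
[ 0.66749327 -0.0162831   0.20729941] [-3.13807329e+00  2.16416683e-03  9.57082170e-01]
```

View pics/g1.png

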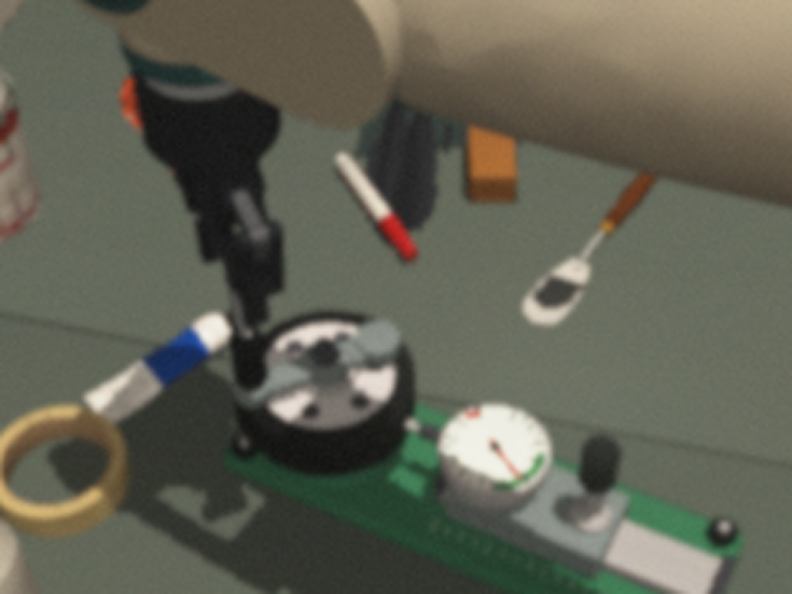

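The gripper is above the handle with the dial fully visible. I'll descend and grip.

```bash
python3 -m jog '[{"delta_pos":[0,0,2],"rot":[0,0,0]},{"delta_pos":[0,0,4],"rot":[0,0,0]},{"delta_pos":[0,0,6],"rot":[0,0,0]},{"delta_pos":[0,0,7.4],"rot":[0,0,0]},{"delta_pos":[0,0,7.4],"rot":[0,0,0]},{"delta_pos":[0,0,7.4],"rot":[0,0,0]}]' 0.35 20
python3 - <<'E'
from h import *
s=arm.read_state();print(s["position"],s["contact_force"])
E
python3 -m jog '[{"delta_pos":[0,0,0],"rot":[0,0,0]},{"delta_pos":[0,0,0],"rot":[0,0,0]},{"delta_pos":[0,0,0],"rot":[0,0,0]},{"delta_pos":[0,0,0],"rot":[0,0,0]},{"delta_pos":[0,0,0],"rot":[0,0,0]},{"delta_pos":[0,0,0],"rot":[0,0,0]}]' 1 20
python3 - <<'E'
from h import *
im=arm.grab_frame("scene");print(dial((.5119,-.062),"pics/i0.png",im)); crop("scene",150,130,240,180,3.3,"pics/i1.png",im)
s=arm.read_state();print(s["position"],s["tcp_rot"],s["contact_force"])
E
```

```text
t: 6.95
position: [0.6675, -0.0167, 0.1368]
tcp_rot: [3.141, 0.0, 0.956]
contact_force: [0.1, 0.3, 0.6]
gripper_width: 0.648
[ 0.6674812  -0.01670775  0.13675259] [0.08646366 0.3080587  0.64681947]
t: 7.55
position: [0.668, -0.0165, 0.1377]
tcp_rot: [3.14, -0.001, 0.956]
contact_force: [-2.7, 1.1, 5.4]
gripper_width: 0.251
(np.float64(2.0754475745409784), np.float32(0.17633624), np.float32(0.00471226))
[ 0.66805303 -0.0164775   0.13769922] [ 3.14001448e+00 -1.03875530e-03  9.55902455e-01] [-2.28615271 -0.25499608  6.04257955]
```

View pics/i1.png

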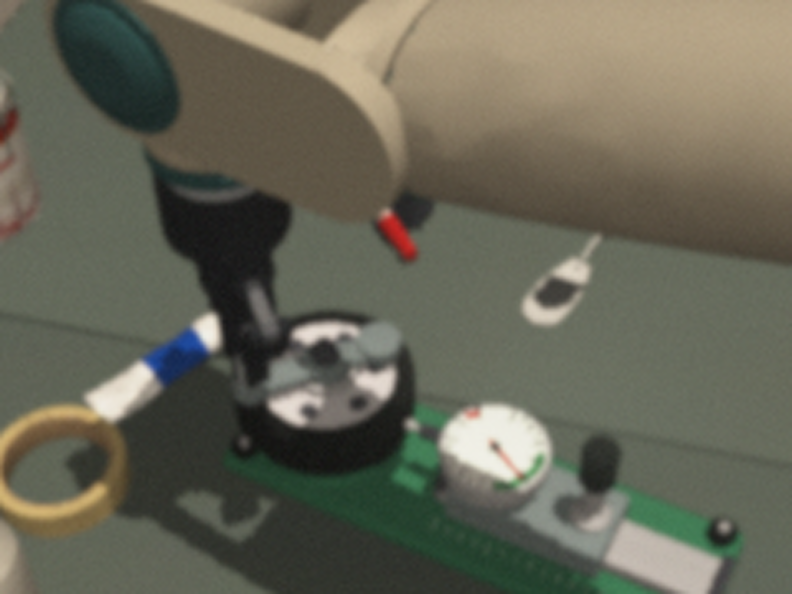

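The handle is gripped. I'll compute the circle deltas in tool axes; tool x is radially outward here.

```bash
cat > rn.py <<'E'
from h import *
import sys
s=arm.read_state();n=dial((.5119,-.062),"pics/n%05d.png"%round(s["t"]*100))
hub=np.array([.6375,-.0595]);e=s["position"][:2]-hub
f=s["contact_force"];a=np.arctan2(e[1],e[0]);ur=np.array([np.cos(a),np.sin(a)])
print("NEEDLE %.2f (%.2f) ang %.1f r %.4f Fr %.1f Ft %.1f Fz %.1f"%(n[0],n[1],54.8-np.degrees(a),np.hypot(*e),f[:2]@ur,f[0]*ur[1]-f[1]*ur[0],f[2]))
E
python3 - <<'E'
import numpy as np
for p in range(0,360,15):
    print(p,[(round(5.2*(np.cos(np.radians(p+k))-np.cos(np.radians(p))),2),round(5.2*(np.sin(np.radians(p+k))-np.sin(np.radians(p))),2)) for k in(5,10,15)])
E
```

```text
0 [(np.float64(-0.02), np.float64(0.45)), (np.float64(-0.08), np.float64(0.9)), (np.float64(-0.18), np.float64(1.35))]
15 [(np.float64(-0.14), np.float64(0.43)), (np.float64(-0.31), np.float64(0.85)), (np.float64(-0.52), np.float64(1.25))]
30 [(np.float64(-0.24), np.float64(0.38)), (np.float64(-0.52), np.float64(0.74)), (np.float64(-0.83), np.float64(1.08))]
45 [(np.float64(-0.33), np.float64(0.31)), (np.float64(-0.69), np.float64(0.58)), (np.float64(-1.08), np.float64(0.83))]
60 [(np.float64(-0.4), np.float64(0.21)), (np.float64(-0.82), np.float64(0.38)), (np.float64(-1.25), np.float64(0.52))]
75 [(np.float64(-0.44), np.float64(0.1)), (np.float64(-0.89), np.float64(0.16)), (np.float64(-1.35), np.float64(0.18))]
90 [(np.float64(-0.45), np.float64(-0.02)), (np.float64(-0.9), np.float64(-0.08)), (np.float64(-1.35), np.float64(-0.18))]
105 [(np.float64(-0.43), np.float64(-0.14)), (np.float64(-0.85), np.float64(-0.31)), (np.float64(-1.25), np.float64(-0.52))]
120 [(np.float64(-0.38), np.float64(-0.24)), (np.float64(-0.74), np.float64(-0.52)), (np.float64(-1.08), np.float64(-0.83))]
135 [
[... 1107 characters left out ...]
loat64(0.45), np.float64(0.02)), (np.float64(0.9), np.float64(0.08)), (np.float64(1.35), np.float64(0.18))]
285 [(np.float64(0.43), np.float64(0.14)), (np.float64(0.85), np.float64(0.31)), (np.float64(1.25), np.float64(0.52))]
300 [(np.float64(0.38), np.float64(0.24)), (np.float64(0.74), np.float64(0.52)), (np.float64(1.08), np.float64(0.83))]
315 [(np.float64(0.31), np.float64(0.33)), (np.float64(0.58), np.float64(0.69)), (np.float64(0.83), np.float64(1.08))]
330 [(np.float64(0.21), np.float64(0.4)), (np.float64(0.38), np.float64(0.82)), (np.float64(0.52), np.float64(1.25))]
345 [(np.float64(0.1), np.float64(0.44)), (np.float64(0.16), np.float64(0.89)), (np.float64(0.18), np.float64(1.35))]
```

```bash
python3 rn.py; python3 -m jog '[{"delta_pos":[-0.02,0.45,0],"rot":[0,0,0]},{"delta_pos":[-0.08,0.9,0],"rot":[0,0,0]},{"delta_pos":[-0.18,1.35,0],"rot":[0,0,0]}]' >/dev/null; python3 rn.py;  python3 -m jog '[{"delta_pos":[-0.14,0.43,0],"rot":[0,0,0]},{"delta_pos":[-0.31,0.85,0],"rot":[0,0,0]},{"delta_pos":[-0.52,1.25,0],"rot":[0,0,0]}]' >/dev/null; python3 rn.py
```

```text
NEEDLE 2.08 (0.18) ang 0.2 r 0.0528 Fr -1.5 Ft -1.7 Fz 6.0
NEEDLE 2.07 (0.18) ang 14.7 r 0.0523 Fr -5.0 Ft -4.5 Fz 7.3
NEEDLE 2.13 (0.25) ang 29.6 r 0.0517 Fr -8.5 Ft -4.2 Fz 8.2
```

The needle is flat, about 2.1. The radial pull is growing (-8.5 N), so my hub estimate is slightly outward here; I'll trim 1.5 mm inward.

```bash
python3 -m jog '[{"delta_pos":[-0.3,0.35,0],"rot":[0,0,0]},{"delta_pos":[-0.62,0.68,0],"rot":[0,0,0]},{"delta_pos":[-0.95,0.99,0],"rot":[0,0,0]}]' >/dev/null; python3 rn.py;  python3 -m jog '[{"delta_pos":[-0.33,0.31,0],"rot":[0,0,0]},{"delta_pos":[-0.69,0.58,0],"rot":[0,0,0]},{"delta_pos":[-1.08,0.83,0],"rot":[0,0,0]}]' >/dev/null; python3 rn.py
```

```text
NEEDLE 2.09 (0.20) ang 44.2 r 0.0509 Fr -3.4 Ft -4.4 Fz 7.4
NEEDLE 2.06 (0.22) ang 59.2 r 0.0505 Fr -7.1 Ft -4.7 Fz 7.2
```

```bash
python3 -m jog '[{"delta_pos":[-0.4,0.16,0],"rot":[0,0,0]},{"delta_pos":[-0.81,0.29,0],"rot":[0,0,0]},{"delta_pos":[-1.22,0.39,0],"rot":[0,0,0]}]' >/dev/null; python3 rn.py;  python3 -m jog '[{"delta_pos":[-0.44,0.08,0],"rot":[0,0,0]},{"delta_pos":[-0.88,0.13,0],"rot":[0,0,0]},{"delta_pos":[-1.33,0.15,0],"rot":[0,0,0]}]' >/dev/null; python3 rn.py
```

```text
NEEDLE 2.08 (0.22) ang 73.6 r 0.0499 Fr -0.4 Ft -3.8 Fz 5.5
NEEDLE 2.69 (0.24) ang 89.0 r 0.0496 Fr -1.8 Ft -5.3 Fz 5.6
```

The radial force is trimmed out and the needle is rising, so a lump is arriving. I'll use finer steps.

```bash
python3 -m jog '[{"delta_pos":[-0.23,-0.02,0],"rot":[0,0,0]},{"delta_pos":[-0.45,-0.04,0],"rot":[0,0,0]}]' >/dev/null; python3 rn.py;  python3 -m jog '[{"delta_pos":[-0.23,-0.04,0],"rot":[0,0,0]},{"delta_pos":[-0.45,-0.08,0],"rot":[0,0,0]}]' >/dev/null; python3 rn.py; python3 -m jog '[{"delta_pos":[-0.22,-0.05,0],"rot":[0,0,0]},{"delta_pos":[-0.44,-0.11,0],"rot":[0,0,0]}]' >/dev/null; python3 rn.py
```

```text
NEEDLE 2.65 (0.22) ang 94.4 r 0.0495 Fr -0.8 Ft -5.1 Fz 4.9
NEEDLE 2.44 (0.22) ang 99.8 r 0.0494 Fr -1.0 Ft -4.1 Fz 4.2
NEEDLE 2.12 (0.22) ang 105.2 r 0.0494 Fr 0.2 Ft -3.5 Fz 4.9
```

That was a lesser lump, peaking about +0.65 rad (1.3 mm). Carrying on.

```bash
python3 -m jog '[{"delta_pos":[-0.41,-0.14,0],"rot":[0,0,0]},{"delta_pos":[-0.82,-0.31,0],"rot":[0,0,0]},{"delta_pos":[-1.2,-0.52,0],"rot":[0,0,0]}]' >/dev/null; python3 rn.py;  python3 -m jog '[{"delta_pos":[-0.36,-0.24,0],"rot":[0,0,0]},{"delta_pos":[-0.71,-0.52,0],"rot":[0,0,0]},{"delta_pos":[-1.04,-0.83,0],"rot":[0,0,0]}]' >/dev/null; python3 rn.py; python3 -m jog '[{"delta_pos":[-0.3,-0.33,0],"rot":[0,0,0]},{"delta_pos":[-0.56,-0.69,0],"rot":[0,0,0]},{"delta_pos":[-0.8,-1.08,0],"rot":[0,0,0]}]' >/dev/null; python3 rn.py
```

```text
NEEDLE 2.08 (0.22) ang 120.6 r 0.0495 Fr -0.5 Ft -4.6 Fz 5.7
NEEDLE 2.09 (0.22) ang 136.1 r 0.0497 Fr -1.3 Ft -4.1 Fz 5.9
NEEDLE 2.08 (0.22) ang 151.6 r 0.0501 Fr -0.9 Ft -4.3 Fz 5.0
```

Forces are small. Continuing round.

```bash
python3 -m jog '[{"delta_pos":[-0.2,-0.4,0],"rot":[0,0,0]},{"delta_pos":[-0.36,-0.82,0],"rot":[0,0,0]},{"delta_pos":[-0.5,-1.25,0],"rot":[0,0,0]}]' >/dev/null; python3 rn.py;  python3 -m jog '[{"delta_pos":[-0.1,-0.44,0],"rot":[0,0,0]},{"delta_pos":[-0.16,-0.89,0],"rot":[0,0,0]},{"delta_pos":[-0.18,-1.35,0],"rot":[0,0,0]}]' >/dev/null; python3 rn.py; python3 -m jog '[{"delta_pos":[0.02,-0.45,0],"rot":[0,0,0]},{"delta_pos":[0.08,-0.9,0],"rot":[0,0,0]},{"delta_pos":[0.18,-1.35,0],"rot":[0,0,0]}]' >/dev/null; python3 rn.py
```

```text
NEEDLE 2.09 (0.22) ang 167.0 r 0.0506 Fr -1.1 Ft -4.2 Fz 5.1
NEEDLE 2.09 (0.22) ang 182.2 r 0.0513 Fr -1.1 Ft -4.0 Fz 5.1
NEEDLE 2.08 (0.22) ang 197.3 r 0.0520 Fr -0.8 Ft -4.4 Fz 6.3
```

```bash
python3 -m jog '[{"delta_pos":[0.14,-0.43,0],"rot":[0,0,0]},{"delta_pos":[0.31,-0.85,0],"rot":[0,0,0]},{"delta_pos":[0.52,-1.25,0],"rot":[0,0,0]}]' >/dev/null; python3 rn.py;  python3 -m jog '[{"delta_pos":[0.24,-0.38,0],"rot":[0,0,0]},{"delta_pos":[0.52,-0.74,0],"rot":[0,0,0]},{"delta_pos":[0.83,-1.08,0],"rot":[0,0,0]}]' >/dev/null; python3 rn.py; python3 -m jog '[{"delta_pos":[0.33,-0.31,0],"rot":[0,0,0]},{"delta_pos":[0.69,-0.58,0],"rot":[0,0,0]},{"delta_pos":[1.08,-0.83,0],"rot":[0,0,0]}]' >/dev/null; python3 rn.py
```

```text
NEEDLE 3.41 (0.21) ang 211.7 r 0.0526 Fr -0.5 Ft -4.4 Fz 4.9
NEEDLE 4.01 (0.20) ang 226.4 r 0.0533 Fr -0.9 Ft -5.0 Fz 5.4
NEEDLE 2.94 (0.22) ang -118.6 r 0.0538 Fr 1.0 Ft -3.7 Fz 6.3
```

The highest lump is found. Readings were 3.41 at 212°, 4.01 at 226° and 2.94 at 241°, over a base of 2.08, so the peak is about +1.95 rad (3.9 mm). The crest is at about 224°, so I'll back up 17°.

```bash
python3 -m jog '[{"delta_pos":[-0.22,0.15,0],"rot":[0,0,0]},{"delta_pos":[-0.43,0.28,0],"rot":[0,0,0]},{"delta_pos":[-0.63,0.44,0],"rot":[0,0,0]},{"delta_pos":[-0.83,0.6,0],"rot":[0,0,0]},{"delta_pos":[-0.83,0.6,0],"rot":[0,0,0]}]' >/dev/null; python3 rn.py;  python3 -m jog '[{"delta_pos":[-0.2,0.18,0],"rot":[0,0,0]},{"delta_pos":[-0.37,0.36,0],"rot":[0,0,0]},{"delta_pos":[-0.37,0.36,0],"rot":[0,0,0]}]' >/dev/null; python3 rn.py
```

```text
NEEDLE 3.78 (0.20) ang 231.8 r 0.0534 Fr 1.9 Ft 2.3 Fz 8.6
NEEDLE 4.00 (0.21) ang 226.2 r 0.0532 Fr 2.2 Ft 1.5 Fz 7.9
```

```bash
python3 -m jog '[{"delta_pos":[-0.08,0.08,0],"rot":[0,0,0]},{"delta_pos":[-0.16,0.16,0],"rot":[0,0,0]},{"delta_pos":[-0.16,0.16,0],"rot":[0,0,0]},{"delta_pos":[-0.16,0.16,0],"rot":[0,0,0]}]'; python3 rn.py
python3 -m jog '[{"delta_pos":[0,0,0],"rot":[0,0,0]},{"delta_pos":[0,0,0],"rot":[0,0,0]},{"delta_pos":[0,0,0],"rot":[0,0,0]},{"delta_pos":[0,0,0],"rot":[0,0,0]}]' 0.35 20;  python3 rn.py
```

```text
t: 14.95
position: [0.5853, -0.0694, 0.1377]
tcp_rot: [3.14, -0.001, 0.956]
contact_force: [-1.9, 3.3, 8.2]
gripper_width: 0.252
NEEDLE 4.02 (0.22) ang 224.0 r 0.0531 Fr 1.2 Ft 3.6 Fz 8.2
t: 15.4
position: [0.5848, -0.0697, 0.1358]
tcp_rot: [-3.141, 0.001, 0.956]
contact_force: [-0.8, 0.0, 0.3]
gripper_width: 0.651
NEEDLE 4.01 (0.21) ang 223.9 r 0.0536 Fr 0.8 Ft 0.2 Fz 0.3
```

Released, with the needle at 4.01. I'll lift clear and check.

```bash
python3 -m jog '[{"delta_pos":[0,0,-2],"rot":[0,0,0]},{"delta_pos":[0,0,-4],"rot":[0,0,0]},{"delta_pos":[0,0,-6],"rot":[0,0,0]},{"delta_pos":[0,0,-8],"rot":[0,0,0]},{"delta_pos":[0,0,-10],"rot":[0,0,0]},{"delta_pos":[0,0,-10],"rot":[0,0,0]},{"delta_pos":[0,0,-10],"rot":[0,0,0]}]'; python3 rn.py
python3 - <<'E'
from h import *
crop("scene",150,130,240,180,3.3,"pics/z1.png")
E
cp $(ls pics/n*.png|tail -1) pics/zd.png
```

```text
t: 16.15
position: [0.585, -0.0696, 0.2357]
tcp_rot: [-3.142, 0.0, 0.956]
contact_force: [-0.1, 0.2, 0.4]
gripper_width: 0.652
NEEDLE 4.01 (0.20) ang 223.9 r 0.0534 Fr 0.1 Ft 0.2 Fz 0.4
```

View pics/z1.png

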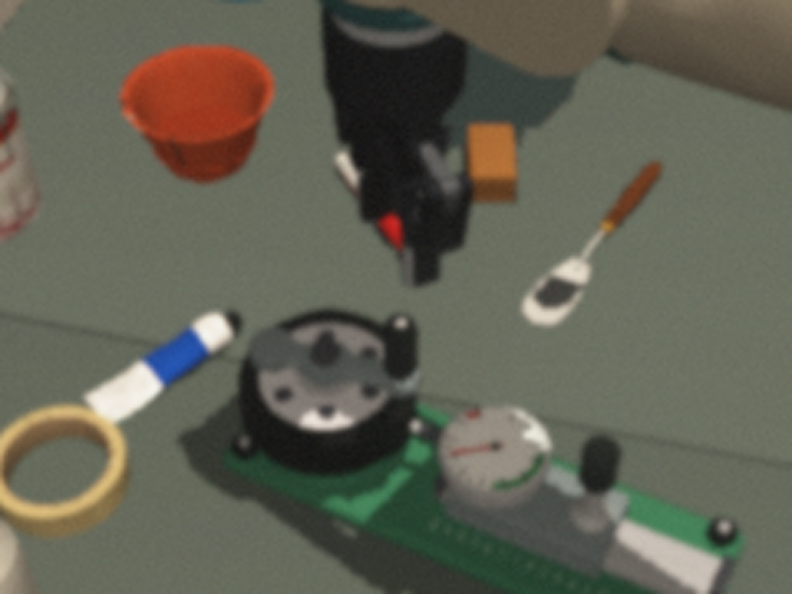

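View pics/zd.png

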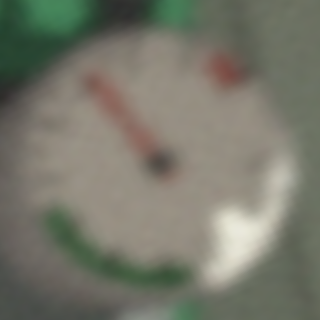

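The dial reads 4.01 rad (rectified needle tip at (92,80)). The stand's feet sit at the same pixels as before, (245,445) and (722,530), and the gripper is clear. Handing in.

```bash
python3 -c "
from workcell import arm
print(arm.sign_off())"
```

```text
the job is handed in; nothing more can be done
None
```

The wheel is left standing with its highest lump at the plunger, and the job was handed in at about 16 s of the 72 s allowed. No verdict was reported.

- **Indicator:** I slid the carriage in by its knob until the needle read 2.1 rad, mid green. I held it there over 0.5 s, and it stayed at 2.12 after I let go.
- **Scan:** I cranked the wheel about 240° by the handle, not a full turn. The base reading was 2.08 rad. A lesser lump rose 0.65 rad (about 1.3 mm), and the highest rose 1.93 rad (about 3.9 mm). That is far above the 2.2 mm limit for the next lump, so I stopped there and backed up to its crest.
- **Last checks:** After release and lift-off the needle stayed at 4.01 rad, clear of the red arc at 5.2. Its highest reading on the way was about 4.0. By eye in the last picture, the stand's feet and the things on the bench that it shows in full are where they were. The marker was partly hidden behind the gripper.
- **One disagreement:** My first estimate of the spindle position was about 2 to 3 mm off. It showed as up to 8.5 N of sideways pull on the handle, below the roughly 20 N that slides the stand, and I trimmed it out while cranking.

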